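# Flip the lot tag of the emptied tray

## Task

In the lot rack each tray of brass bushes has its own hinged flip tag in front of it, and one tray has been emptied: flip that tray's tag over its pivot, with the fingertips only, until it lies flat on its rear rest with its other face up. Pressing its short tail down brings it up, and from there it can be pushed over and laid gently home. Do not grip or lift anything, and leave the other tags, the rack, the trays, the bushes and the things around them where they are.

Things in the scene. Friction and masses are not known exactly. Their poses are not given: they have to be found in the camera images.
- rack: the lot rack: a loose grey plate, 3 kg, 216 (x) x 280 (y) x 6 mm, with three flip tags along its front half and a tray bay behind each. Origin: centre of its underside. x points from the front edge (tags, near the robot) to the rear edge (trays), y to the left, z up
- tag_1 (a joint): angle (rad) of the left (+y) flip tag about its pin, which runs along the rack's y. 0: flat on its front rest, free end to the rack's front, disc face up. 1.57: upright. 3.14: flipped over, flat on its rear rest, free end to its tray, cross face up. Ends of travel 0 and 3.14. The hinge drags (0.02 N m): the tag stays at any angle where it is left
- tag_2 (a joint): angle (rad) of the middle flip tag, same make and same meaning as tag_1
- tag_3 (a joint): angle (rad) of the right (-y) flip tag, same make and same meaning as tag_1
- pivot_1 (a point): centre of the left tag's pin, 52 mm above the table, axes as the rack's. The tag is an aluminium plate 4 mm thick, 32 wide (along the pin), centred on the pin: 62 long to its free end, and on the other side a ribbed tail 30 long, which points to the tray at 0. Pressing the tail down raises the tag; below the tail is free space down to the base plate (top 6 mm above the table)
- pivot_2 (a point): centre of the middle tag's pin, 52 mm above the table; tag as at pivot_1, 90 mm to its right. At each pin stand two steel ears, 18 to 21 mm to each side, 16 mm long in x, tops 8 mm above the pin. 46 mm before and behind the pin stand the rests, 24 mm wide, tops 2 mm below the pin
- pivot_3 (a point): centre of the right tag's pin, 52 mm above the table, 90 mm to the right of pivot_2; tag, ears and rests as there. At every tag the tray behind is centred 113 mm from the pin in x, its rim begins 78 mm from the pin and is 30 mm above the table
- tray_empty: the tray with nothing in it: a small open aluminium tray 70 (x) x 76 (y) x 22 mm, 3 mm walls, loose in one of the three bays. Origin: centre of its underside, 6 mm above the table
- tray_a: a tray of the same make as tray_empty, in another bay, with three brass bushes standing in it; not to be disturbed
- tray_b: a tray of the same make as tray_empty, in another bay, with three brass bushes standing in it; not to be disturbed
- bush_01: flanged brass bush, 21 mm across the flange, 16 mm high, standing in tray_a; origin at the centre of its underside
- bush_02: flanged brass bush, 21 mm across the flange, 16 mm high, standing in tray_a; origin at the centre of its underside
- bush_03: flanged brass bush, 21 mm across the flange, 16 mm high, standing in tray_a; origin at the centre of its underside
- bush_04: flanged brass bush, 21 mm across the flange, 16 mm high, standing in tray_b; origin at the centre of its underside
- bush_05: flanged brass bush, 21 mm across the flange, 16 mm high, standing in tray_b; origin at the centre of its underside
- bush_06: flanged brass bush, 21 mm across the flange, 16 mm high, standing in tray_b; origin at the centre of its underside
- ring_gauge_2: steel ring gauge, 48 mm across, 16 mm high, lying loose on the table to the right of the rack; bystander
- plug_gauge: plug gauge, 15 x 121 x 13 mm, lying loose on the table left of the rack; bystander
- marker: marker pen, 17 x 135 x 16 mm, lying loose on the table right of the rack; bystander
Things that resemble listed ones, but are neither listed nor needed, are in the scene too. What is shaped like the tray_empty but black or red is not meant.

How it is judged:
By the outcome, as a careful person would: the job done as asked, in the order asked, and still so for the second after the job is handed in, with the robot touching nothing.
It also fails if it takes over 42 s, if anything falls off the work surface, if the arm or the gripper's body presses on something with over 40 N, if the wrist force passes 120 N, or if a joint passes its speed limit or range.

## Robot

A 6-joint arm with a two-finger parallel gripper is mounted at the origin on a cart in front of the work surface, level with it; the furniture and walls round the work are solid. World frame = base frame: x ahead of the robot, y to its left, z up, the work surface at z = 0. Lengths are in mm, angles in rad, forces in N, time in s.
With the tool pointing down it reaches from about 425 to 950 mm from the base axis. Payload 3.5 kg.
Tool frame: the origin (TCP) lies at the very end of the fingers, on their centre line; the grasp point (between the pads) lies 19 mm behind it; z points along the fingers, y is the line along which they close (so a half turn about z gives the same grasp; the last joint's range is limited). The gripper opens to 85 mm and grips with 20 to 120 N. Pads are 22 mm wide; open, the fingers measure 114 mm over their backs; the gripper's body (76 mm by 85 mm) begins 54 mm behind the grasp point. The pads swing forward as they close: fully open they stand 13 mm farther back than shut.
Start: joints at [1.157, 0.286, 1.577, -0, 1.279, -0.15], TCP at [175.97, 651.645, 231.325] pointing down, gripper open.
Joint ranges: [-2.77, 2.77], [-0.9, 2.22], [0.21, 2.48], [-1.53, 4.67], [0.24, 2.81], [-2.84, 2.84]. Speed limits (rad/s): [2.79, 2.79, 3.14, 3.14, 3.14, 3.14].

## Interface

Orientations are given as a unit quaternion [x, y, z, w].
In Python, from rig import arm gives the robot as it stands. The module is installed in compiled form; this text tells all that it offers.
- The arm moves only by the tool creep_tool, called as name([rows], argument=value, ...), one row to a line, values as JSON. Schema: {"type":"object","properties":{"steps":{"type":"array","items":{"type":"array","items":{"type":"array","items":{"type":"number"},"minItems":4,"maxItems":4},"minItems":1,"maxItems":10},"minItems":1,"maxItems":1},"aperture":{"type":"number"},"grip_n":{"type":"number"},"only":{"type":"string"},"quiet":{"type":"boolean"},"lines":{"type":"string"}},"required":["steps"],"additionalProperties":false}. steps is a list that holds a single list of rows (three levels of brackets), with 1 to 10 rows, each of 4 numbers: dx, dy, dz in mm, then a turn about the tool's z in rad; each row shifts and turns the commanded pose from where the row before left it, along the tool's axes as they then stand; what a row does not reach is not made up. A row lasts 1/10 s, in which the tool goes at most 50 mm and 0.15 rad, less where a joint would pass 70% of its speed; a pose out of reach is approached as far as the arm can. aperture is the opening from 0.0 (shut) to 1.0 (fully open), set as the call begins (left out keeps the last). The fingers move at their own pace and stop on an object; grip_n is the grip in N (left out, the last holds). Time passes only in rows, so rows that do not move let the fingers close. The tool returns the time, the measured TCP pose, the force, the opening and the grip force at its end. only (a regular expression) keeps the lines of the reply that match it, lines (a string "A,B") keeps lines A to B, and quiet returns only ok. Input that does not fit is refused with a message, and nothing moves.
- arm.sense(): the state, without advancing time (a new reading comes with each control period).
- arm.read_camera(name): name is "side" or "top" or "wrist"; returns a dict with "image" (480x640x3 uint8, red, green, blue), "intrinsics" (3x3 intrinsics, pixels), "D" ([k1, k2, p1, p2, k3] as OpenCV has them; the pictures are not rectified), "eye" and "attitude" of the camera in the world; the wrist camera has in their place "T_tool_cam" (4x4, takes a point from camera to tool coordinates, whose origin is the TCP and whose axes are the flange's). Camera axes: x right, y up, looking along -z (the intrinsics and any distortion apply to the point x, -y, -z); pixel columns grow to the right and rows downward; lengths in mm; the calibration is good to about 2 mm. A picture is of the moment at which its call begins: read the wrist's pose just before it. There is no depth.
- arm.close_job(): hands the job in; it is judged then, once.
The state is a dict: "t": time; "joint_positions": joint angles; "qd": joint speeds; "joint_torque": joint torques, N m; "tcp_pos": TCP position; "ee_rot": TCP orientation; "contact_force": force on the tool from outside, world axes, zero at the start; "moment": the same for the moment, N m; "opening": opening from 0.0 (shut) to 1.0 (fully open); "grasp_force": force on a finger pad.
Only numpy, scipy, OpenCV 4.12 (cv2) and the standard library are available. Lean on these libraries where they do the work, as an engineer would, in place of code of your own. Each camera call takes 0.05 s, during which the arm holds its last target. There are 200 camera calls.

## Working session

There is one attempt and no reset: what is moved stays moved. The work goes in short steps, Python scripts to look and compute and a tool call to move; the robot and the scene stay as the last step left them, time stands still between calls to the robot, and variables do not carry over. Pictures are saved under pics/ and viewed, at most 10 in all, crops included, and the job is handed in when it is done.

```bash
mkdir -p pics
```

Create h.py:
```python
import numpy as np, cv2
from scipy.spatial.transform import Rotation as R
def cam(c):
    A=np.array(c["attitude"],float)
    return (A if A.shape==(3,3) else R.from_quat(A).as_matrix()), np.array(c["eye"],float)
def ray(c,uv):
    p=cv2.undistortPoints(np.array([[uv]],float),np.array(c["intrinsics"]),np.array(c["D"]))[0,0]
    A,e=cam(c); d=A@np.array([p[0],-p[1],-1.]); return e,d/np.linalg.norm(d)
def onz(c,uv,z):
    e,d=ray(c,uv); return e+d*(z-e[2])/d[2]
def proj(c,P):
    A,e=cam(c); q=(np.atleast_2d(P)-e)@A; q=q*[1,-1,-1]
    return cv2.projectPoints(q,np.zeros(3),np.zeros(3),np.array(c["intrinsics"]),np.array(c["D"]))[0][:,0]
def tri(rs):
    M=0;b=0
    for e,d in rs:
        Q=np.eye(3)-np.outer(d,d); M=M+Q; b=b+Q@e
    return np.linalg.solve(M,b)
```

Run:
```python
from rig import arm
import cv2,pickle
D={}
for n in("top","side"):
    c=arm.read_camera(n);D[n]=c;cv2.imwrite(f"pics/{n}0.png",c["image"][...,::-1]);print(n,c["eye"],c["attitude"])
pickle.dump(D,open("c0.pkl","wb"))
print(arm.sense())
```

```text
top [ 472.53874764 -224.98068039 1110.04585164] [-0.05658792  0.04322021  0.70661815 -0.70400327]
side [ 618.1411525  -941.88046508  571.93615222] [ 0.4649193  -0.00245618 -0.00997775  0.88529343]
{'t': 0.1, 'joint_positions': array([ 1.15697884e+00,  2.87131905e-01,  1.57804989e+00,  2.64694087e-05,
        1.27862850e+00, -1.50017837e-01]), 'qd': array([-0.000443  , -0.00234536, -0.00107614, -0.00095264,  0.00086099,
       -0.00154783]), 'joint_torque': array([ 6.49450212e-04, -4.07294190e+01, -2.93698937e+01, -1.36807571e-04,
        3.40931030e-03, -5.89791416e-07]), 'tcp_pos': array([175.73631381, 651.09245158, 230.03851295]), 'ee_rot': array([ 1.31521411e-01,  9.91312710e-01, -1.06152414e-03, -3.20641352e-04]), 'contact_force': array([-0.40918533,  0.29649541, -0.18882769]), 'moment': array([ 0.01251588,  0.01331042, -0.04218736]), 'grasp_force': 0.0, 'opening': 0.9961830283056605}
```

View pics/top0.png

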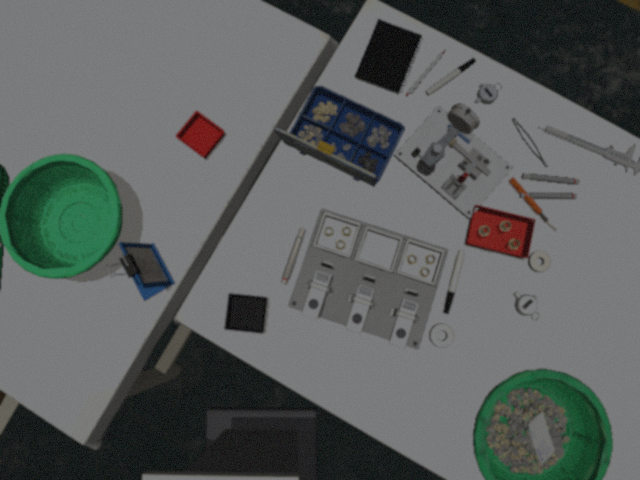

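View pics/side0.png

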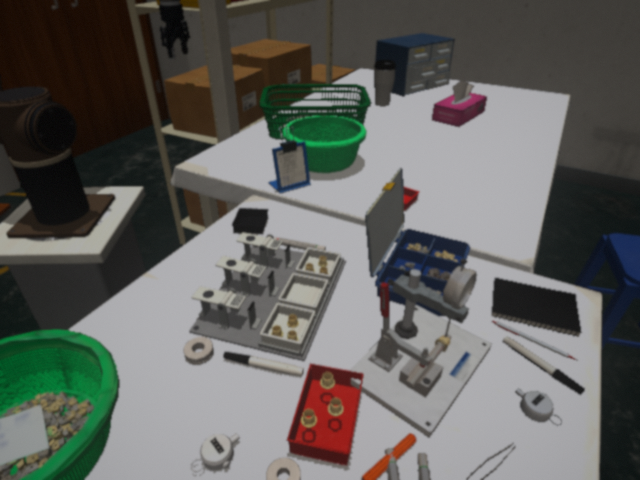

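The top view shows the rack at about (370,280). Three trays could be the one I want: (337,235) with bushes, (380,250) empty, (420,262) with bushes. The red ones at (500,232) and (201,134) and the black one at (246,313) are excluded by the text. The tags are at (319,290), (362,305) and (405,318). I choose the middle tray, so tag_2, and check it in a close crop.

Run:
```python
import pickle,cv2,numpy as np
D=pickle.load(open("c0.pkl","rb"))
a=D["top"]["image"][200:360,275:465,::-1];b=D["side"]["image"][222:362,180:350,::-1]
a=cv2.resize(a,(475,400),interpolation=cv2.INTER_CUBIC)
b=cv2.resize(b,(486,400),interpolation=cv2.INTER_CUBIC)
b=b[:,:325]
cv2.imwrite("pics/crop.png",np.hstack([a,b]))
```

```text
(no output)
```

View pics/crop.png

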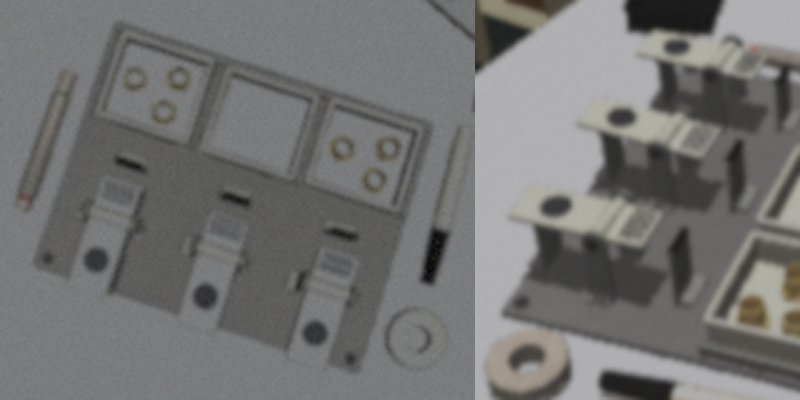

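The crop shows the middle tray empty and the other two with three bushes each. All the tags lie disc-up. The middle tag's disc is at top px (357,318) and its ribbed tail at about (365,291).

Run:
```python
import pickle,cv2,numpy as np
from h import *
D=pickle.load(open("c0.pkl","rb"));T,S=D["top"],D["side"]
C=[onz(T,p,6)[:2] for p in [(321.8,208.8),(448.2,248.8),(419,348.8),(289,306.8)]]
print(np.round(C,1), [np.linalg.norm(C[i]-C[(i+1)%4]).round(1) for i in range(4)])
def blob(c,uv,r=8):
    g=cv2.GaussianBlur(cv2.cvtColor(c["image"],cv2.COLOR_RGB2GRAY),(3,3),0)
    u,v=map(int,uv);w=g[v-r:v+r+1,u-r:u+r+1].astype(float)
    m=(w<(w.min()+ (np.percentile(w,85)-w.min())*.5)).astype(np.uint8)
    n,l,s,ce=cv2.connectedComponentsWithStats(m,connectivity=4)
    k=l[r,r]; return (ce[k]+[u-r,v-r],s[k][4])
for t,s in [((313,304),(265.,239)),((357,318),(234,263)),((400.6,333),(210.5,294))]:
    s=(180+ (s[0]-180),s[1]); bt=blob(T,t,6)
    # side crop px -> image px computed from crop scale 2.857
    sp={313:(180+(677-475)/2.859,222+47/2.857),357:(180+(622-475)/2.859,222+117/2.857),400.6:(180+(556-475)/2.859,222+206/2.857)}[t[0]]
    bs=blob(S,sp,5); P=tri([ray(T,bt[0]),ray(S,bs[0])]); print(bt,bs,P.round(1),onz(T,bt[0],54).round(1))
```

```text
[[ 692.3 -208.5]
 [ 606.1 -471.3]
 [ 401.7 -405.2]
 [ 487.7 -140.4]] [np.float64(276.6), np.float64(214.8), np.float64(278.3), np.float64(215.6)]
(array([313.02941176, 303.61764706]), np.int32(68)) (array([250.03225806, 237.87096774]), np.int32(31)) [ 493.2 -191.4   55.1] [ 493.1 -191.4   54. ]
(array([356.84848485, 318.06060606]), np.int32(66)) (array([230.84782609, 262.58695652]), np.int32(46)) [ 465.  -277.    56.6] [ 464.7 -277.2   54. ]
(array([400.61764706, 332.94117647]), np.int32(68)) (array([207.84615385, 293.78846154]), np.int32(52)) [ 435.8 -362.2   53.4] [ 435.5 -362.2   54. ]
```

creep_tool([
  [[-36, -27, -11, 0], [-36, -27, -11, 0], [-36, -27, -11, 0], [-36, -27, -11, 0], [-36, -27, -11, 0], [-36, -27, -11, 0], [-36, -27, -11, 0], [-36, -27, -11, 0], [-36, -27, -11, 0], [0, 0, 0, 0.06]],
], aperture=0.0)

```text
t: 1.1
tcp_pos: [428.7, 329.0, 331.8]
ee_rot: [0.165, 0.986, 0.0, 0.002]
contact_force: [-0.1, 1.1, -0.4]
opening: -0.003
grasp_force: 0.0
```

Run:
```python
from rig import arm
print(arm.sense()["tcp_pos"],arm.sense()["joint_positions"])
```

```text
[428.71484181 329.02251394 331.84327981] [ 0.46762634 -0.07598319  1.78783109 -0.00183338  1.42689186 -0.7713949 ]
```

creep_tool([
  [[-21, -43, 0, 0], [-21, -43, 0, 0], [-21, -43, 0, 0], [-21, -43, 0, 0], [-21, -43, 0, 0], [-21, -43, 0, 0], [-21, -43, 0, 0], [-21, -43, 0, 0], [-21, -43, 0, 0], [-21, -43, 0, 0]],
], aperture=0.0)

```text
t: 2.1
tcp_pos: [487.3, -143.8, 330.0]
ee_rot: [0.161, 0.987, 0.0, -0.0]
contact_force: [0.6, -0.6, 0.1]
opening: 0.001
grasp_force: 0.0
```

creep_tool([
  [[-20, -40, 15, 0], [-20, -40, 15, 0], [-20, -40, 15, 0], [0, 0, 20, 0], [0, 0, 0, 0], [0, 0, 0, 0]],
])

```text
t: 2.7
tcp_pos: [506.1, -274.2, 264.7]
ee_rot: [0.161, 0.987, 0.001, -0.001]
contact_force: [0.3, -0.1, -0.1]
opening: 0.001
grasp_force: 0.0
```

Run:
```python
from rig import arm
import cv2,pickle
s=arm.sense();c=arm.read_camera("wrist");print(s["tcp_pos"],s["ee_rot"],c["T_tool_cam"],c["intrinsics"])
cv2.imwrite("pics/w1.png",c["image"][...,::-1]);pickle.dump((s,c),open("w1.pkl","wb"))
```

```text
[ 506.06024502 -274.23977617  264.74941293] [ 1.61099448e-01  9.86937719e-01  5.32050141e-04 -7.89921024e-04] [[-3.55298921e-04  9.51476236e-01  3.07722026e-01  7.87338638e+01]
 [ 9.99999937e-01  3.39033119e-04  1.06319792e-04 -2.27802707e-01]
 [-3.16720338e-06  3.07722045e-01 -9.51476297e-01 -1.42462405e+02]
 [ 0.00000000e+00  0.00000000e+00  0.00000000e+00  1.00000000e+00]] [[368.09459115   0.         323.90744205]
 [  0.         368.09459115 238.26407267]
 [  0.           0.           1.        ]]
```

View pics/w1.png

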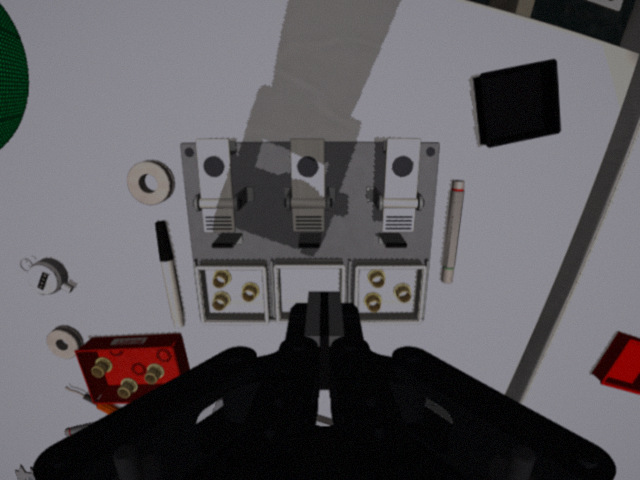

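The wrist view shows the middle tag's free end at about (308,139), its disc at (308,166) and its tail end at (308,231). The empty tray is directly behind it at (310,290). The neighbouring tags are at x ≈ 215 and 402.

Add to h.py:
```python
def wcam(s,c):
    Rt=R.from_quat(s["ee_rot"]).as_matrix();T=np.array(c["T_tool_cam"])
    return dict(c,attitude=Rt@T[:3,:3],eye=np.array(s["tcp_pos"])+Rt@T[:3,3])
```

Run:
```python
import pickle
from h import *
s,c=pickle.load(open("w1.pkl","rb"));W=wcam(s,c)
T=pickle.load(open("c0.pkl","rb"))["top"]
g=cv2.cvtColor(c["image"],cv2.COLOR_RGB2GRAY)
def disc(u,v,r=15):
    w=cv2.GaussianBlur(g,(3,3),0)[v-r:v+r+1,u-r:u+r+1]; m=(w<(float(w[r,r])+np.percentile(w,80))/2).astype(np.uint8)
    n,l,st,ce=cv2.connectedComponentsWithStats(m,connectivity=4);k=l[r,r];return ce[k]+[u-r,v-r],st[k][4]
dW=[disc(*p)[0] for p in((402,166),(308,166),(214,166))];print(np.round(dW,1))
for a,b in zip(dW,[(313.03,303.62),(356.85,318.06),(400.62,332.94)]):
    print("tri",tri([ray(W,a),ray(T,b)]).round(1),"on54",onz(W,a,54).round(1))
for u in (308,): print("profile u",[(v,int(g[v,u-6:u+7].mean())) for v in list(range(130,146))+list(range(188,240))])
E=[onz(W,p,54).round(1) for p in((308.5,139),(308,231),(217,232),(399,231))];print(E)
x=np.array([onz(W,p,6)[:2] for p in((182,142),(438,142))]);print("rack front",x.round(1))
```

```text
[[402.1 165.9]
 [308.5 163.9]
 [213.5 166.1]]
tri [ 493.4 -191.9   57.7] on54 [ 494.4 -191.7   54. ]
tri [ 464.8 -276.9   47. ] on54 [ 464.3 -275.7   54. ]
tri [ 436.3 -361.6   57.7] on54 [ 436.9 -362.6   54. ]
profile u [(130, 98), (131, 97), (132, 98), (133, 99), (134, 99), (135, 99), (136, 99), (137, 94), (138, 84), (139, 83), (140, 87), (141, 90), (142, 90), (143, 89), (144, 89), (145, 90), (188, 89), (189, 88), (190, 89), (191, 89), (192, 89), (193, 89), (194, 89), (195, 88), (196, 88), (197, 86), (198, 80), (199, 77), (200, 83), (201, 89), (202, 92), (203, 92), (204, 87), (205, 81), (206, 72), (207, 65), (208, 72), (209, 86), (210, 88), (211, 89), (212, 89), (213, 89), (214, 88), (215, 77), (216, 48), (217, 48), (218, 71), (219, 68), (220, 45), (221, 53), (222, 74), (223, 62), (224, 43), (225, 59), (226, 74), (227, 56), (228, 46), (229, 67), (230, 77), (231, 60), (232, 43), (233, 32), (234, 29), (235, 27), (236, 28), (237, 28), (238, 27), (239, 28)]
[array([ 442.6, -268.2,   54. ]), array([ 527. , -298.2,   54. ]), array([ 498.7, -385.6,   54. ]), array([ 556.1, -211.5,   54. ])]
rack front [[ 402.7 -400.1]
 [ 490.4 -140.4]]
```

creep_tool([
  [[-23, -15, 0, 0], [0, 0, 40, 0], [0, 0, 40, 0], [0, 0, 40, 0], [0, 0, 40, 0], [0, 0, 30, 0], [0, 0, 0, 0], [0, 0, 0, 0]],
])

```text
t: 3.55
tcp_pos: [524.4, -296.1, 77.0]
ee_rot: [0.161, 0.987, -0.0, 0.001]
contact_force: [0.3, -0.6, -0.4]
opening: -0.0
grasp_force: 0.0
```

Run:
```python
from rig import arm
import cv2,pickle
s=arm.sense();c=arm.read_camera("wrist");d=arm.read_camera("side");print(s["tcp_pos"],s["ee_rot"])
import numpy as np
a=c["image"][120:480,140:500,::-1];b=cv2.resize(d["image"][180:360,140:340,::-1],(400,360))
cv2.imwrite("pics/w2.png",np.hstack([a,b]));pickle.dump((s,c),open("w2.pkl","wb"))
```

```text
[ 524.44528639 -296.14729213   77.00076171] [ 1.60562715e-01  9.87025182e-01 -4.68924009e-04  8.27898703e-04]
```

View pics/w2.png

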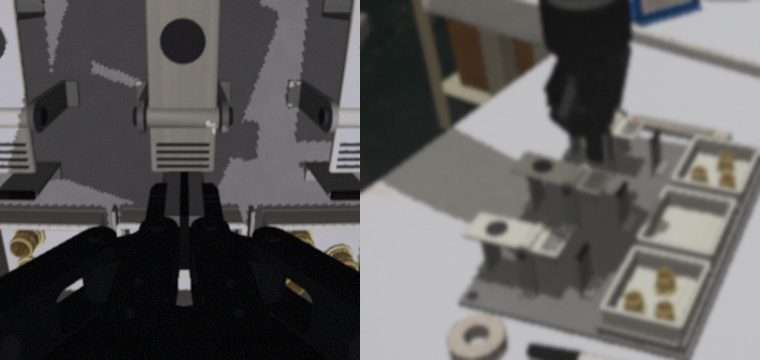

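The fingertips hang behind the middle tag's tail, as seen from the camera. In full-image pixels the pin is at about (323,237), the disc at (322,161) and the last visible tail rib at about (323,285). I refine the pivot from this closer view.

Run:
```python
import pickle
from h import *
s,c=pickle.load(open("w2.pkl","rb"));W=wcam(s,c);s1,c1=pickle.load(open("w1.pkl","rb"));W1=wcam(s1,c1)
X=np.array([.948,-.319,0]);Y=np.array([.319,.948,0])
for n,p,z in (("disc",(322.5,161),54),("pin",(323,237),56),("rib1 ",(323,264),54),("rib last",(323,285),54),("earL",(281,237),52),("earR",(367,237),52)):
    P=onz(W,p,z);d=P-np.array(s["tcp_pos"]);print(n,P.round(1),"rel tcp rack x,y",(d@X).round(1),(d@Y).round(1))
print(tri([ray(W,(322.5,161)),ray(W1,(308.3,166))]).round(1))
print("w1 pin",onz(W1,(308,203.5),57).round(1))
print("tcp px",proj(W,s["tcp_pos"]))
```

```text
disc [ 466.1 -277.6   54. ] rel tcp rack x,y -61.2 -1.0
pin [ 499.1 -288.4   56. ] rel tcp rack x,y -26.5 -0.7
rib1  [ 512.7 -293.    54. ] rel tcp rack x,y -12.1 -0.7
rib last [ 523.3 -296.5   54. ] rel tcp rack x,y -1.0 -0.7
earL [ 494.  -307.9   52. ] rel tcp rack x,y -25.1 -20.8
earR [ 507.  -268.9   52. ] rel tcp rack x,y -25.2 20.3
[ 468.7 -278.6   28.3]
w1 pin [ 499.9 -288.6   57. ]
tcp px [[324.49434843 309.65735996]]
```

creep_tool([
  [[2, -1, 10, 0], [0, 0, 8, 0], [0, 0, 5, 0], [0, 0, 5, 0], [0, 0, 4, 0], [0, 0, 0, 0]],
])

```text
t: 4.25
tcp_pos: [521.1, -296.6, 42.7]
ee_rot: [0.161, 0.987, 0.0, -0.0]
contact_force: [-0.1, -0.1, 0.3]
opening: 0.001
grasp_force: 0.0
```

creep_tool([
  [[0, 0, 4, 0], [0, 0, 4, 0], [0, 0, 4, 0], [0, 0, 3, 0], [0, 0, 0, 0], [0, 0, 0, 0]],
])

```text
t: 4.85
tcp_pos: [520.7, -296.3, 27.8]
ee_rot: [0.161, 0.987, 0.0, -0.001]
contact_force: [-1.1, -0.7, 0.6]
opening: 0.001
grasp_force: 0.0
```

Run:
```python
from rig import arm
import cv2,numpy as np
c=arm.read_camera("wrist");d=arm.read_camera("side")
a=c["image"][120:480,140:500,::-1];b=cv2.resize(d["image"][180:360,140:340,::-1],(400,360))
cv2.imwrite("pics/w3.png",np.hstack([a,b]))
```

```text
(no output)
```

View pics/w3.png

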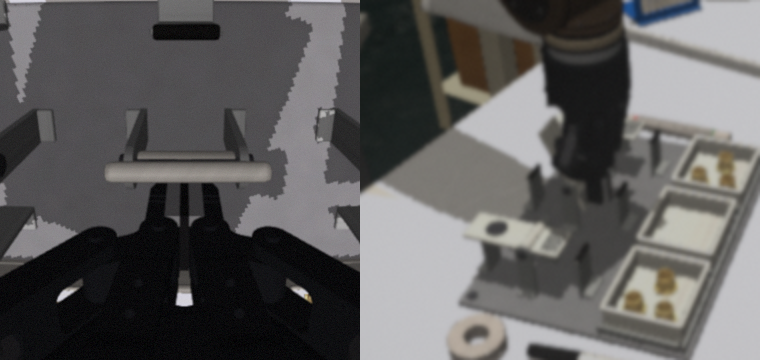

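The tag is raised to about 60°, with its edge seen end-on at (328,292) in the full image, and the forces are small. Next: back off upward, pass over to the front, then push.

creep_tool([
  [[-3, 0, -15, 0], [0, 0, -40, 0], [0, 0, -40, 0], [0, 0, -17, 0], [0, 0, 0, 0]],
])

```text
t: 5.45
tcp_pos: [526.4, -299.3, 145.9]
ee_rot: [0.161, 0.987, -0.002, 0.004]
contact_force: [-0.4, 0.4, 0.2]
opening: 0.004
grasp_force: 0.0
```

creep_tool([
  [[40, 0, 0, 0], [46, 0, 0, 0], [0, 0, 0, 0], [0, 0, 25, 0], [0, 0, 25, 0], [0, 0, 0, 0], [0, 0, 0, 0]],
])

```text
t: 6.15
tcp_pos: [442.2, -269.9, 89.7]
ee_rot: [0.161, 0.987, 0.001, -0.001]
contact_force: [0.7, -0.1, 0.2]
opening: -0.004
grasp_force: 0.0
```

```bash
python3 - <<'E'
from rig import arm
import cv2,numpy as np,pickle
s=arm.sense();c=arm.read_camera("wrist");d=arm.read_camera("side")
X=np.array([.948,-.319]);Y=np.array([.319,.948]);r=s["tcp_pos"][:2]-[499.3,-288.4];print(r@X,r@Y,s["tcp_pos"][2]-52)
a=c["image"][120:480,140:500,::-1];b=cv2.resize(d["image"][180:360,140:340,::-1],(400,360))
cv2.imwrite("pics/w4.png",np.hstack([a,b]))
E
```

```text
-60.016316585187695 -0.6263883475462961 37.7174593827437
```

View pics/w4.png

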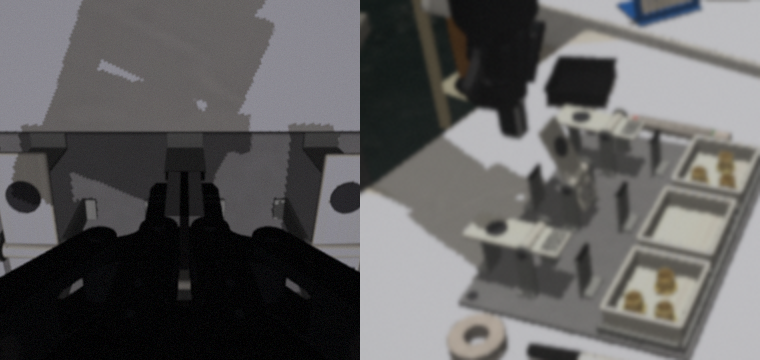

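In the side half of the picture the middle tag stands up at (562,150). The finger is in front of it at (513,125), and the other tags are flat. Now I push it over.

creep_tool([
  [[-10, 1, 0, 0], [-8, 0, 0, 0], [-6, 0, 0, 0], [-6, 0, 0, 0], [-6, 0, 0, 0], [-6, 0, 0, 0], [-6, 0, 0, 0], [-6, 0, 0, 0], [-5, 0, 0, 0], [0, 0, 0, 0]],
])

```text
t: 7.25
tcp_pos: [499.4, -288.3, 90.4]
ee_rot: [0.161, 0.987, -0.0, 0.0]
contact_force: [0.5, 0.4, 0.6]
opening: -0.001
grasp_force: 0.0
```

creep_tool([
  [[-4, 0, 0, 0], [-4, 0, 0, 0], [-3, 0, 0, 0], [-3, 0, 1, 0], [-3, 0, 2, 0], [-3, 0, 3, 0], [-2, 0, 3, 0], [-2, 0, 4, 0], [0, 0, 0, 0]],
])

```text
t: 8.15
tcp_pos: [521.3, -295.4, 76.5]
ee_rot: [0.161, 0.987, 0.0, -0.001]
contact_force: [-0.3, -0.2, 0.2]
opening: 0.001
grasp_force: 0.0
```

Run:
```python
from rig import arm
import cv2,numpy as np,pickle
s=arm.sense();c=arm.read_camera("wrist");d=arm.read_camera("side")
X=np.array([.948,-.319]);Y=np.array([.319,.948]);r=s["tcp_pos"][:2]-[499.3,-288.4];print(r@X,r@Y,s["tcp_pos"][2]-52)
a=c["image"][120:480,140:500,::-1];b=cv2.resize(d["image"][180:360,140:340,::-1],(400,360))
cv2.imwrite("pics/w5.png",np.hstack([a,b]))
```

```text
23.11863756839862 0.3551343676332781 24.458243966679063
```

View pics/w5.png

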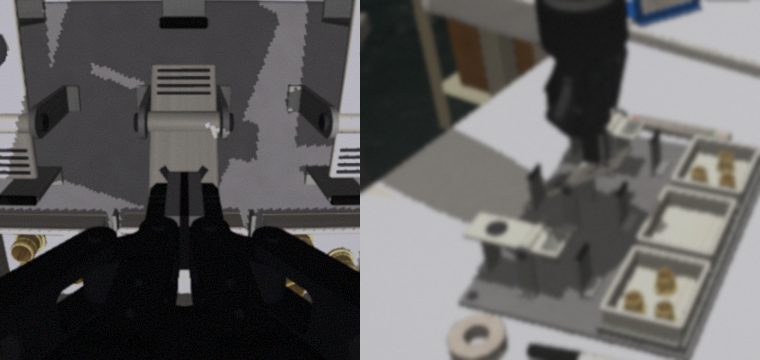

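The tag is past upright, with its tail now toward the front at (323,200) in the full image, and leaning onto the rear side at about 30° above its rest. Now I lay it down slowly, following the arc.

creep_tool([
  [[-2, 0, 3, 0], [-2, 0, 3, 0], [-2, 0, 3, 0], [-1, 0, 3, 0], [-1, 0, 2.5, 0], [-1, 0, 2, 0], [0, 0, 2, 0], [0, 0, 1.5, 0], [0, 0, 0, 0], [0, 0, 0, 0]],
])

```text
t: 9.25
tcp_pos: [530.0, -298.5, 57.3]
ee_rot: [0.161, 0.987, 0.0, -0.0]
contact_force: [0.7, -0.5, 0.5]
opening: 0.004
grasp_force: 0.0
```

creep_tool([
  [[0, 0, 1, 0], [0, 0, 1, 0], [0, 0, 0.5, 0], [0, 0, 0, 0], [0, 0, 0, 0]],
])

```text
t: 9.75
tcp_pos: [530.0, -298.5, 54.8]
ee_rot: [0.161, 0.987, 0.0, -0.0]
contact_force: [-0.0, -0.5, 0.0]
opening: -0.001
grasp_force: 0.1
```

Contact is expected at 54. I creep down until the force shows the rest.

creep_tool([
  [[0, 0, 0.5, 0], [0, 0, 0.5, 0], [0, 0, 0, 0], [0, 0, 0, 0]],
])

```text
t: 10.15
tcp_pos: [530.0, -298.5, 54.1]
ee_rot: [0.161, 0.987, 0.0, -0.0]
contact_force: [-1.6, 0.5, 2.4]
opening: -0.002
grasp_force: 1.2
```

creep_tool([
  [[0, 0, 0.5, 0], [0, 0, 0.5, 0], [0, 0, 0, 0], [0, 0, 0, 0]],
])

```text
t: 10.55
tcp_pos: [530.1, -298.6, 53.9]
ee_rot: [0.161, 0.987, 0.0, -0.0]
contact_force: [-3.9, 1.1, 6.5]
opening: 0.002
grasp_force: 3.4
```

The position stalls at 53.9 mm and the force has risen to 6.5 N, so the tag is home. I retreat straight up and check.

creep_tool([
  [[0, 0, -2, 0], [0, 0, -8, 0], [0, 0, -30, 0], [0, 0, -45, 0], [0, 0, -45, 0], [0, 0, -45, 0], [20, 0, -15, 0], [0, 0, 0, 0], [0, 0, 0, 0]],
])

```text
t: 11.45
tcp_pos: [510.9, -292.0, 242.4]
ee_rot: [0.161, 0.987, 0.0, 0.0]
contact_force: [-0.8, 0.5, -1.0]
opening: 0.0
grasp_force: 0.0
```

Run:
```python
from rig import arm
import cv2,numpy as np
c=arm.read_camera("wrist");d=arm.read_camera("side")
a=c["image"][90:390,150:470,::-1];a=cv2.resize(a,(384,360));b=cv2.resize(d["image"][200:360,170:350,::-1],(405,360),interpolation=cv2.INTER_CUBIC)
cv2.imwrite("pics/w6.png",np.hstack([a,b]))
```

```text
(no output)
```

View pics/w6.png

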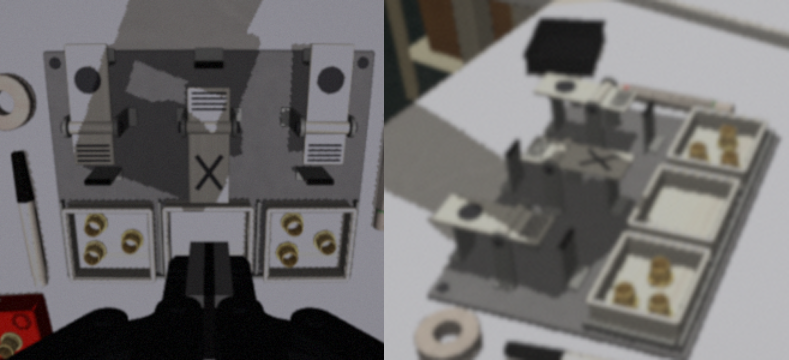

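The middle tag lies flat with its cross up, at crop (208,172), free end toward the empty tray. The other tags, the trays and the bushes look undisturbed, and the robot touches nothing.

```bash
python3 -c "
from rig import arm
print(arm.close_job())"
```

```text
the job is handed in; nothing more can be done
None
```

The middle tag (tag_2), in front of the empty tray, is flipped flat onto its rear rest with its cross face up; the other tags, trays and bushes look undisturbed in the last pictures, and the job was handed in at about 11.5 s.

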